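# Aim the bench magnifier at the ratchet wheel

### The arm

A 7-joint arm with a two-finger parallel gripper is mounted at the origin on the work surface. World frame = base frame: x ahead of the robot, y to its left, z up, the work surface at z = 0. Lengths are in m, angles in rad, forces in N, time in s.
With the tool pointing down it reaches from about 0.425 to 0.925 m from the base axis. Payload 6.8 kg.
Tool frame: the origin (TCP) lies on the centre line of the jaws, within the pads' length; the fingertips stand 25 mm ahead of it and the grasp point (between the pads) lies 6 mm ahead of it; z points along the fingers, y is the direction in which the jaws open and shut (so a half turn about z gives the same grasp; the last joint's range is limited). The gripper opens to 85 mm and grips with 20 to 120 N. Pads are 22 mm wide; open, the fingers measure 114 mm over their backs; the gripper's body (76 mm by 85 mm) begins 54 mm behind the grasp point. The pads swing forward as they close: fully open they stand 13 mm farther back than shut.
Start: joints at [1.084, 0.477, 0.022, 1.555, -0.011, 1.109, -0.083], TCP at [0.25, -0.627, 0.256] pointing down, gripper open.
Joint ranges: [-2.96, 2.96], [-0.34, 2.1], [-1.41, 1.46], [0.24, 2.44], [-1.37, 4.51], [0.17, 1.92], [-2.96, 2.96]. Speed limits (rad/s): [2.39, 2.39, 3.14, 3.14, 3.14, 3.14, 3.14].

### API

Orientations are given as a unit quaternion [w, x, y, z].
In Python, from station import status, cams, order, models gives the robot as it stands.
- The arm moves only by the tool move_arm, never from a script. Its argument "steps" is one flat list of numbers, 7 for each row, row after row: the gripper's target within -1 to 1 (fully open at 1, half-way at 0, shut at -1), then the shift along the world's x, y, z in cm, then the turn, a rotation vector about the world's x, y, z in degrees. A call has 1 to 8 rows; each row shifts and turns the commanded pose from where the row before left it; what a row does not reach is not made up. A row lasts 1/10 s, in which the tool goes at most 50 mm and 8.59 degrees, less where a joint would pass 70% of its speed; a pose out of reach is approached as far as the arm can. A call with a gripper value outside its range is refused whole. The fingers move at their own pace and stop on an object; "newtons" is the grip in N (left out, the last holds). Time passes only in rows, so rows that do not move let the fingers close. It gives the time, the measured TCP pose, the force and the opening at its end, in the units of the state.
- status.get_obs(): the state, without advancing time (a new reading comes with each control period).
- cams.read_camera(name): name is "scene" or "side" or "wrist"; returns a dict with "pixels" (400x640x3 uint8, red, green, blue), "mtx" (3x3 intrinsics, pixels), "T" (4x4, takes a point from camera to world coordinates); the wrist camera has in their place "T_tool_cam" (4x4, takes a point from camera to tool coordinates, whose origin is the TCP and whose axes are the flange's). Camera axes: x right, y down, z forward; pixel columns grow to the right and rows downward; lengths in m; the calibration is good to about 2 mm. A picture is of the moment at which its call begins: read the wrist's pose just before it. There is no depth.
- order.hand_in(): hands the job in, once; it reports no verdict.
Trained networks look in the newest picture that a camera, given by its name, has taken for a name from the list of things; names that differ only in an ending like _2 or _b are one class to them, and where a whole thing is asked for, a point or a joint stands for the part that bears it (a point fixed in the world has none). Each returns a list of dicts, best first, with "score" (0 to 1); they miss things now and then, are a little off and sometimes report something else, mostly with a low value. They report only what shows in the picture. A call takes as long as a camera call.
- models.silhouettes(camera, query): "region" (400x640 bool, what is visible of it) and "box" ([centre column, centre row, width, height] in pixels, round what is visible of it).
- models.place_of(camera, query): "position" ([row, column] in pixels: a listed point, or the origin of a listed thing).
The state is a dict: "t": time; "q": joint angles; "joint_vel": joint speeds; "joint_torque": joint torques, N m; "eef_pos": TCP position; "tool_rot": TCP orientation; "contact_force": force on the tool from outside, world axes, zero at the start; "torque": the same for the moment, N m; "gripper_width": opening from 0.0 (shut) to 1.0 (fully open).
Only numpy, scipy, OpenCV 4.12 (cv2) and the standard library are available. Lean on these libraries where they do the work, as an engineer would, in place of code of your own. Each camera call takes 0.05 s, during which the arm holds its last target.

### The job

Swivel and tilt the bench magnifier so that its lens looks straight at the steel ratchet wheel on the movement standing on the turntable: the wheel's middle should lie on the line through the middle of the lens, square to the glass (either face of the lens will do). Move the lens by its fork, knobs, rim or stud and keep off the glass, leave the movement and the other things where they lie, and let go when it is aimed.

Things in the scene. Friction and masses are not known exactly. Their poses are not given: they have to be found in the camera images.
- fork (a joint): swivel of the magnifier's fork about its upright post (rad, positive anticlockwise seen from above, stops at -2.9 and 2.9). It has stiff friction: about 3 N of sideways push on a tension knob turns it, and it stays where it is left.
- head (a joint): tilt of the lens in the fork (rad, 0 = lens upright, glass vertical; positive turns the lens's +x face downward, its top stud moving towards +x; stops at -1.2 and 1.2). It has stiff friction: about 2 N on the stud moves it, and it stays where it is left.
- lens_center (a point): middle of the round lens, on both the swivel and the tilt axis, 215 mm above the table. Its x axis is the lens's line of sight (square to the glass; both faces are alike), its y axis the tilt axis through the two knobs, its z axis points to the stud. The brass rim is 90 mm across outside, 78 mm inside and 14 mm wide along x; the glass is set back inside it, 5 mm at the edge, 3 mm in the middle.
- stud_top (a point): end of the plain round brass finger stud, 12 mm across, which stands 21 mm out of the lens's rim (from 45 to 66 mm from the lens centre); it tilts with the lens and is the handy place to push for tilting.
- knob_a (a point): middle of the round knurled tension knob on the fork at the lens's +y side: 28 mm across, 20 mm long along y, its middle 66.5 mm from the lens centre. It swivels with the fork and does not tilt; the flat fork arm (16 mm wide, 5 mm thick) lies between it and the rim.
- knob_b (a point): middle of the equal tension knob on the lens's -y side.
- glass: the glass of the lens, 78 mm across, inside the brass rim; not to be touched.
- magnifier: the magnifier's round cast-iron foot, 120 mm across and 16 to 30 mm high, screwed to the table, with a 14 mm steel post up to the U-shaped fork, whose flat cross bar lies 151 to 158 mm above the table and whose two arms rise beside the lens's rim; origin at the centre of its underside.
- ratchet (a point): middle of the upper face of the steel ratchet wheel, a toothed disc 36 mm across and 4 mm thick, the largest steel part on the brass movement plate, 84 mm above the table; 40 mm off the plate's middle towards one short edge. A 6 mm winding square stands 6 mm up from it.
- movement: brass movement plate, 110 by 140 by 4 mm, standing loose on four 36 mm pillars on the turntable; origin at the middle between the pillars' feet, 40 mm above the table. The ratchet wheel lies towards its +y short edge.
- turntable: cast-iron turntable with a 190 mm disc whose top is 40 mm above the table; the foot is fixed, the disc can turn stiffly; origin at the centre of its underside.
- mallet_head (a point): middle of the head (60 by 95 by 50 mm) of the oak mallet lying on the table; its 190 mm handle runs along its -x.
- case_mid (a point): middle of the flat tin tweezers case, 44 by 152 by 21 mm, lying on the table.
- spandrel_mid (a point): about the middle of the gilt L-shaped spandrel corner piece, 75 mm along each leg and 6 mm thick with bosses to 14 mm, lying on the table.

How it is judged:
At the end, for the whole second after the job is handed in: The lens's line of sight (through its centre, square to the glass, either face) passes the middle of the ratchet wheel within 25 mm sideways (lens y) and within 25 mm up or down (lens z); the lens is at rest and the wheel is within 12 mm of where it stood (y of ratchet in the frame of lens_center between -0.025 and 0.025 m and z of ratchet in the frame of lens_center between -0.025 and 0.025 m and velocity of joint fork between -0.05 and 0.05 rad/s and velocity of joint head between -0.05 and 0.05 rad/s and distance of ratchet from where it was at the start of the episode below 0.012 m); the robot touches nothing.
It fails at once if the fingers or arm touch the glass (contact force between any of the fingers, the arm and glass above 0.5 N).
It fails at once if the movement on the turntable is shifted or turned (its ratchet wheel by more than 12 mm) (distance of ratchet from where it was at the start of the episode above 0.012 m).
It fails at once if the mallet, tweezers case or spandrel is moved by more than 20 mm (distance of any of mallet_head, case_mid, spandrel_mid from where it was at the start of the episode above 0.02 m).
It also fails if it takes over 48 s, if anything falls off the work surface, if the arm or the gripper's body presses on something with over 40 N, if the wrist force passes 120 N, or if a joint passes its speed limit or range.

## Working session

There is one attempt and no reset: what is moved stays moved. The work goes in short steps, Python scripts to look and compute and a tool call to move; the robot and the scene stay as the last step left them, time stands still between calls to the robot, and variables do not carry over. Pictures are saved under pics/ and viewed, and the job is handed in when it is done.

Besides the shell and the picture viewer there is one more tool, called after "Emit:" by a JSON object that holds its "api" and its "payload", one argument or row to a line. move_arm: Moves the arm, as the interface text tells. Its arguments: {"type":"object","properties":{"steps":{"type":"array"},"newtons":{"type":"number"}},"required":["steps"]}

```bash
mkdir -p pics; ls; python3 - <<'E'
from station import status,cams,models
import cv2,numpy as np
print(status.get_obs())
for c in ["scene","side","wrist"]:
    r=cams.read_camera(c); cv2.imwrite(f"pics/{c}0.png",r["pixels"][:,:,::-1])
    print(c,r["mtx"].tolist(),np.round(r.get("T",r.get("T_tool_cam")),4).tolist())
    for n in ["lens_center","stud_top","knob_a","knob_b","magnifier","ratchet","movement","turntable","mallet_head","case_mid","spandrel_mid"]:
        print(n,[(np.round(d["position"],1).tolist(),round(d["score"],2)) for d in models.place_of(c,n)[:3]])
E
```

```text
pics
{'t': 0.0, 'q': array([ 1.08390101,  0.47781507,  0.02232916,  1.55643977, -0.01150184,
        1.10934021, -0.08310284]), 'joint_vel': array([-3.69494144e-05,  4.33249498e-04, -3.43795277e-04,  1.40458370e-03,
       -1.11157182e-03, -2.38433959e-03,  1.96897304e-03]), 'joint_torque': array([-7.90274044e-04, -5.96464348e+01,  1.60737164e+00, -2.81205654e+01,
        1.23586552e-02,  9.30147566e-03, -6.49811852e-06]), 'eef_pos': array([ 0.24940625, -0.62663673,  0.25532039]), 'tool_rot': array([-9.05505979e-04,  9.82114798e-01,  1.88280761e-01, -2.41649146e-04]), 'contact_force': array([0.19753811, 0.28116966, 0.39082687]), 'torque': array([ 0.04416257, -0.00866414,  0.00661285]), 'gripper_width': 1.001649794162938}
scene [[496.8377248689484, 0.0, 317.44088175919575], [0.0, 496.8377248689484, 193.60735327641382], [0.0, 0.0, 1.0]] [[0.4969, 0.6481, -0.5771, 1.2111], [0.8678, -0.3644, 0.3379, -0.3883], [0.0086, -0.6687, -0.7435, 1.0255], [0.0, 0.0, 0.0, 1.0]]
lens_center [([139.2, 334.1], 0.53), ([270.2, 275.4], 0.36)]
stud_top [([119.5, 334.5], 0.72)]
knob_a [([158.5, 337.3], 0.5
[... 810 characters left out ...]
], 0.86)]
ratchet [([203.5, 340.9], 0.7)]
movement [([205.5, 337.0], 0.84)]
turntable [([215.1, 340.7], 0.74), ([288.1, 231.7], 0.47)]
mallet_head [([284.7, 231.7], 0.93), ([208.0, 338.5], 0.44), ([247.3, 328.2], 0.35)]
case_mid [([173.3, 363.6], 0.55), ([277.8, 319.3], 0.25)]
spandrel_mid [([211.7, 407.0], 0.7)]
wrist [[304.25389796334036, 0.0, 315.12880561316706], [0.0, 304.25389796334036, 200.97602857161138], [0.0, 0.0, 1.0]] [[-0.0014, -0.9469, -0.3216, 0.0824], [1.0, -0.0016, 0.0003, 0.0001], [-0.0008, -0.3216, 0.9469, -0.1172], [0.0, 0.0, 0.0, 1.0]]
lens_center []
stud_top []
knob_a []
knob_b []
magnifier []
ratchet []
movement []
turntable []
mallet_head []
case_mid []
spandrel_mid []
```

```bash
python3 - <<'E'
import cv2,numpy as np
a=cv2.imread("pics/scene0.png");b=cv2.imread("pics/side0.png")
cv2.imwrite("pics/sc_crop.png",cv2.resize(a[80:280,220:460],None,fx=3,fy=3,interpolation=cv2.INTER_CUBIC))
cv2.imwrite("pics/sd_crop.png",cv2.resize(b[160:310,230:430],None,fx=4,fy=4,interpolation=cv2.INTER_CUBIC))
E
```

```text
(no output)
```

View pics/scene0.png

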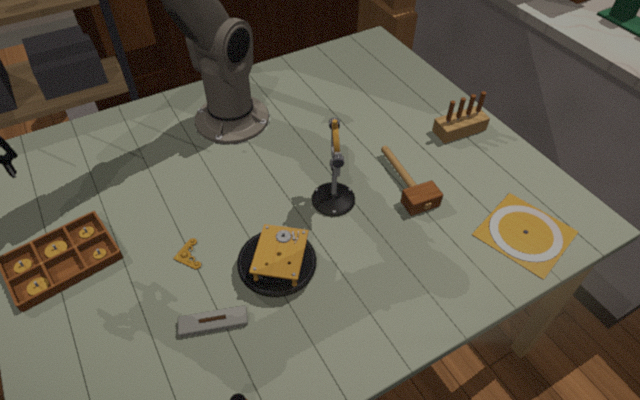

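View pics/side0.png

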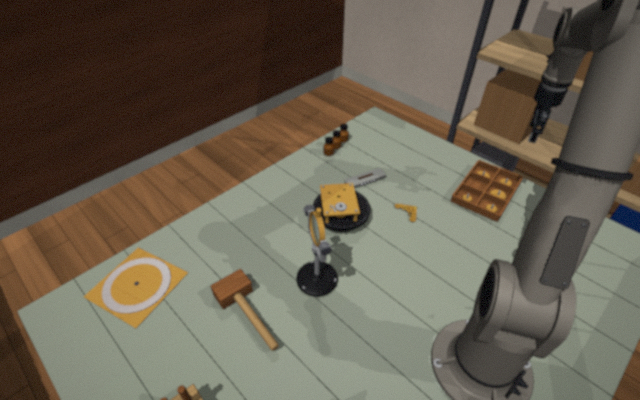

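View pics/sc_crop.png

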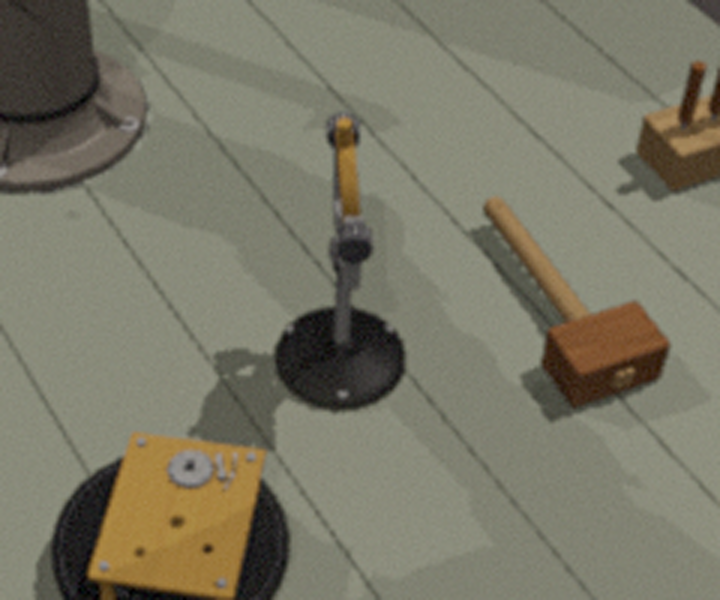

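View pics/sd_crop.png

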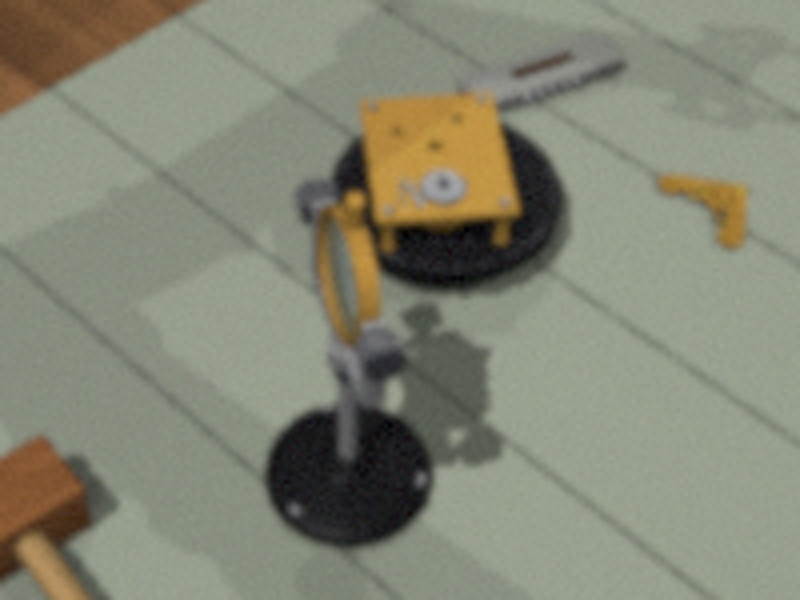

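```bash
cat > h.py <<'E'
from station import status,cams,models
import cv2,numpy as np
def PM(r):
    Ti=np.linalg.inv(r["T"]); return r["mtx"]@Ti[:3]
def tri(A,B,a,b): # a,b (col,row)
    X=cv2.triangulatePoints(PM(A),PM(B),np.array(a,float).reshape(2,1),np.array(b,float).reshape(2,1))[:,0]
    X=X[:3]/X[3]
    e=[np.linalg.norm(proj(r,X)-p) for r,p in((A,a),(B,b))]
    return X,e
def proj(r,X):
    v=PM(r)@np.append(X,1); return v[:2]/v[2]
def onplane(r,p,z):
    d=r["T"][:3,:3]@np.linalg.inv(r["mtx"])@np.array([p[0],p[1],1.]); o=r["T"][:3,3]
    return o+d*(z-o[2])/d[2]
E
python3 - <<'E'
from h import *
A=cams.read_camera("scene");B=cams.read_camera("side")
P={"lens":((334.1,139.2),(317,230.6)),"stud":((334.5,119.5),(318,211.6)),"knobnear robot":((333.7,125.2),(326,249.3)),"knobfar":((337.3,158.5),(306.9,210.9)),
"ratchet":((279.9,236.6),(340.9,203.5)),"movement":((280,262.2),(337,205.5)),"turnt":((276.5,269.9),(340.7,215.1)),"foot":((333.2,203.9),(318.8,276.4))}
for k,(a,b) in P.items():
    X,e=tri(A,B,a,b); print(k,X.round(4),np.round(e,1))
for k,z in dict(ratchet=.084,movement=.04,turnt=0,foot=0,lens=.215,knobfar=.215).items():
    print(k,onplane(A,P[k][0],z).round(4),onplane(B,P[k][1],z).round(4))
print(onplane(A,(334.3,124.3),.215),onplane(B,(325.5,248.7),.215),onplane(A,(337.3,161.7),.215),onplane(B,(309.5,209),.215))
E
```

```text
lens [0.4472 0.1065 0.2133] [0.9 1.4]
stud [0.4484 0.1036 0.2772] [0.6 1. ]
knobnear robot [0.395  0.1338 0.2086] [0.2 0.4]
knobfar [0.5117 0.0775 0.2159] [1.4 2. ]
ratchet [ 0.5578 -0.1049  0.0856] [0.8 0.9]
movement [ 0.5924 -0.1251  0.0384] [0.6 0.7]
turnt [ 0.5814 -0.132  -0.0038] [0.3 0.4]
foot [ 0.4621  0.097  -0.0064] [1.2 1.7]
ratchet [ 0.5553 -0.1057  0.084 ] [ 0.5603 -0.1035  0.084 ]
movement [ 0.5924 -0.1266  0.04  ] [ 0.5925 -0.1219  0.04  ]
turnt [ 0.5832 -0.1336  0.    ] [ 0.5796 -0.1281  0.    ]
foot [0.4689 0.0964 0.    ] [0.4559 0.0961 0.    ]
lens [0.4472 0.1039 0.215 ] [0.4481 0.1106 0.215 ]
knobfar [0.5087 0.0756 0.215 ] [0.5152 0.0814 0.215 ]
[0.39962678 0.13314609 0.215     ] [0.39306642 0.13634173 0.215     ] [0.51784633 0.07000429 0.215     ] [0.51552276 0.07179343 0.215     ]
```

Emit:
{"api": "move_arm", "payload": {
  "steps": [-1,1.6,3.8,0,0,0,0,-1,1.6,3.8,0,0,0,0,-1,1.6,3.8,0,0,0,0,-1,1.6,3.8,0,0,0,0,-1,1.6,3.8,0,0,0,0,-1,1.6,3.8,0,0,0,0,-1,1.6,3.8,0,0,0,0,-1,1.6,3.8,0,0,0,0],
  "newtons": 40
}}

```text
t: 2.7
eef_pos: [0.3781, -0.3216, 0.2566]
tool_rot: [0.0, 0.982, 0.188, 0.0]
contact_force: [0.7, 0.3, -0.1]
gripper_width: 0.001
```

Emit:
{"api": "move_arm", "payload": {
  "steps": [-1,1.7,3.9,0,0,0,0,-1,1.7,3.9,0,0,0,0,-1,1.7,3.9,0,0,0,0,-1,1.7,3.9,0,0,0,0,-1,1.7,3.9,0,0,0,0,-1,1.7,3.9,0,0,0,0,-1,1.7,3.9,0,0,0,0,-1,1.7,2.5,0,0,0,0]
}}

```text
t: 3.5
eef_pos: [0.5142, -0.0218, 0.2567]
tool_rot: [-0.0, 0.982, 0.19, 0.0]
contact_force: [0.5, 0.2, 0.6]
gripper_width: -0.0
```

```bash
python3 - <<'E'
from h import *
for c in ["side","scene","wrist"]:
    r=cams.read_camera(c); im=r["pixels"][:,:,::-1].copy()
    if c!="wrist":
        o=status.get_obs()["eef_pos"]
        for dz in (0,-.025,-.038): 
            p=proj(r,o+[0,0,dz]); print(c,dz,p.round(1))
        im=im[80:300,200:460]; im=cv2.resize(im,None,fx=3,fy=3)[:600]
    cv2.imwrite(f"pics/{c}1.png",im)
E
```

```text
side 0 [333.4 180.7]
side -0.025 [333.2 187.8]
side -0.038 [333.  191.3]
scene 0 [302.6 161.5]
scene -0.025 [302.7 169.5]
scene -0.038 [302.8 173.5]
```

View pics/side1.png

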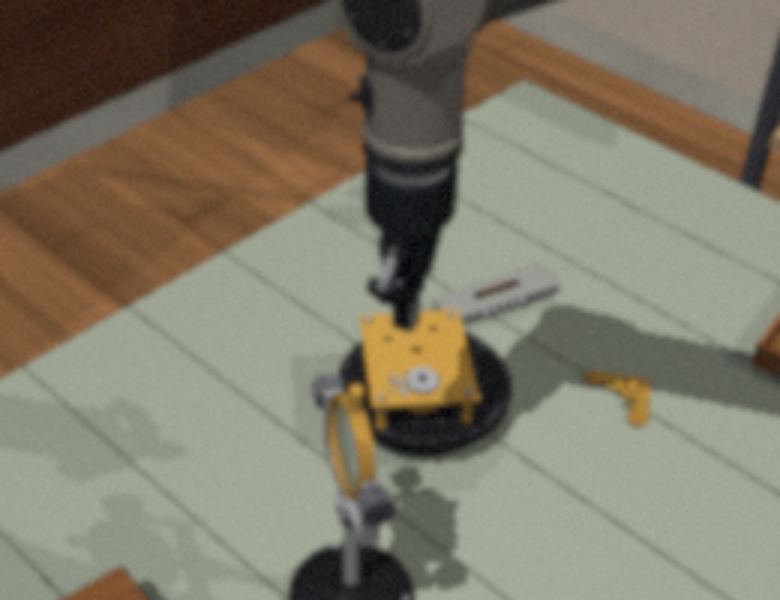

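View pics/scene1.png

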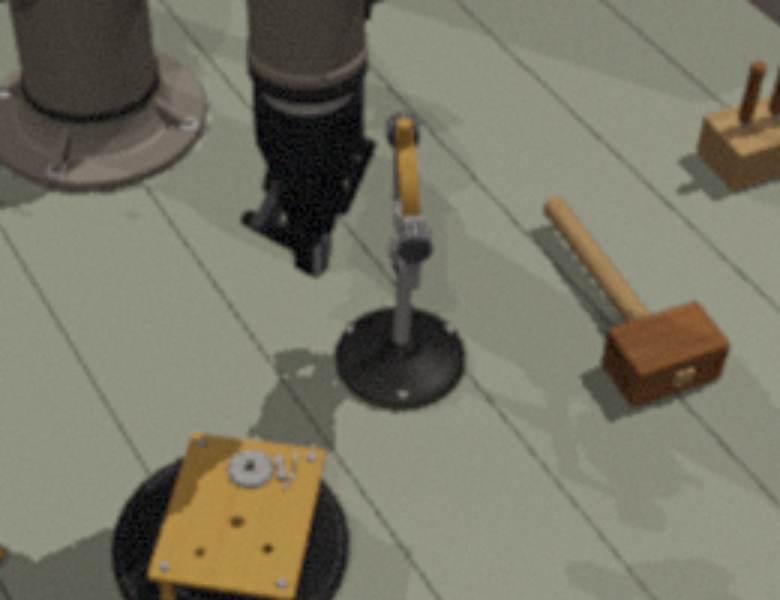

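View pics/wrist1.png

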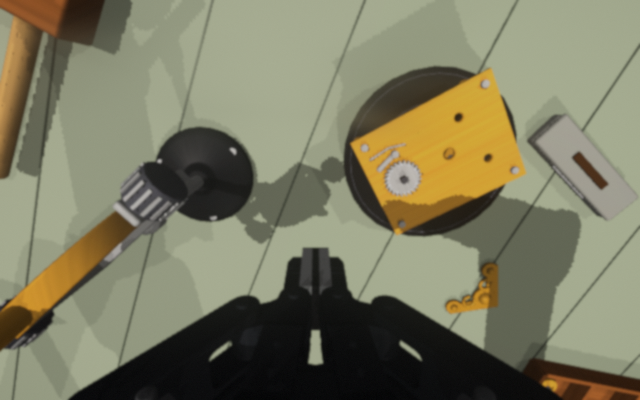

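Emit:
{"api": "move_arm", "payload": {
  "steps": [-1,-0.4,1.5,-1.5,0,0,0,-1,0,2.0,-1.2,0,0,0,-1,0,1.0,0,0,0,0,-1,0.1,1.0,0,0,0,0,-1,0.2,1.0,0,0,0,0,-1,0.2,1.0,0,0,0,0,-1,0.2,1.0,0,0,0,0,-1,0.2,1.0,0,0,0,0]
}}

```text
t: 4.45
eef_pos: [0.5195, 0.0694, 0.2297]
tool_rot: [0.001, 0.982, 0.188, 0.001]
contact_force: [1.8, -5.1, 0.5]
gripper_width: 0.002
```

```bash
cat > look.py <<'E'
import sys
from h import *
n=sys.argv[1]; out=[]
for c in ["scene","side"]:
    r=cams.read_camera(c); im=r["pixels"][:,:,::-1]
    im=im[90:230,270:400] if c=="scene" else im[180:320,250:380]
    out.append(cv2.resize(im,None,fx=3,fy=3,interpolation=cv2.INTER_CUBIC))
cv2.imwrite(f"pics/look{n}.png",np.hstack(out)); print(out[0].shape)
E
python3 look.py 2
```

```text
(420, 390, 3)
```

View pics/look2.png

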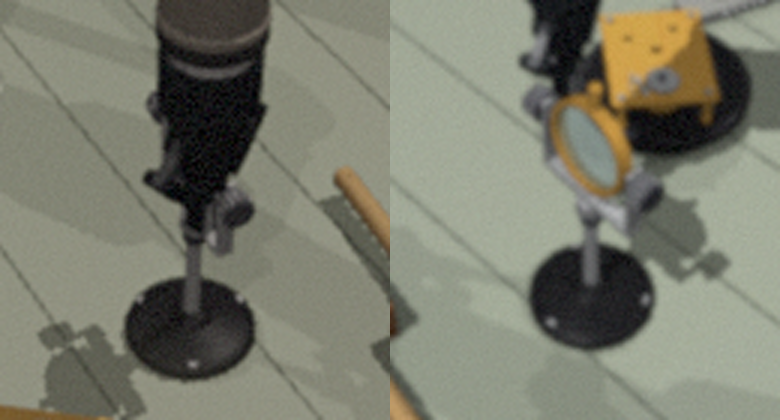

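Emit:
{"api": "move_arm", "payload": {
  "steps": [-1,0.1,0.8,0,0,0,0,-1,0.1,0.8,0,0,0,0,-1,0.1,0.8,0,0,0,0,-1,0,0.8,0,0,0,0,-1,0,0.2,0,0,0,0,-1,0,0,0,0,0,0]
}}

```text
t: 5.15
eef_pos: [0.5211, 0.105, 0.2291]
tool_rot: [-0.0, 0.982, 0.189, -0.0]
contact_force: [-1.1, -0.3, 0.2]
gripper_width: -0.0
```

```bash
python3 look.py 3; python3 - <<'E'
from h import *
for c in ["scene","side"]:
  for n in ["knob_a","stud_top","lens_center"]: print(c,n,[(np.round(d["position"],1).tolist(),round(d["score"],2)) for d in models.place_of(c,n)[:3]])
E
```

```text
(420, 390, 3)
scene knob_a [([130.9, 314.7], 0.92), ([150.4, 359.9], 0.87)]
scene stud_top [([122.3, 333.7], 0.6)]
scene lens_center [([139.9, 334.3], 0.79)]
side knob_a [([235.8, 343.8], 0.95), ([223.3, 290.5], 0.88)]
side stud_top [([204.2, 337.1], 0.74), ([232.8, 343.5], 0.62), ([208.1, 318.6], 0.61)]
side lens_center [([227.5, 318.2], 0.89)]
```

View pics/look3.png

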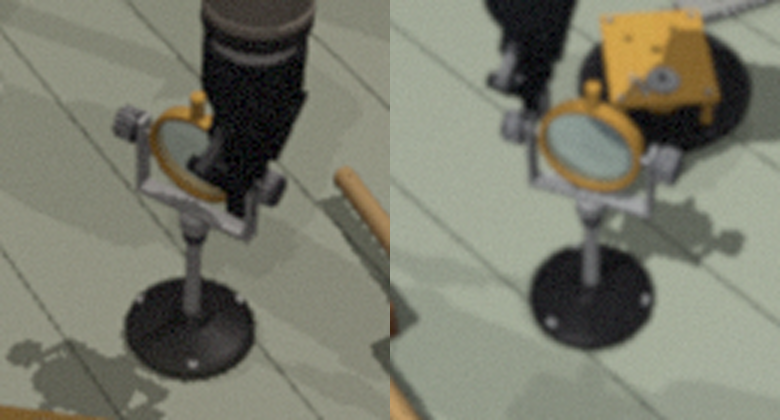

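```bash
cat > aim.py <<'E'
import sys
from h import *
def aim(kn,kf,st,R=np.array([.558,-.105,.084])):
    # kn,kf,st: (scene cr, side cr)
    A=cams.read_camera("scene");B=cams.read_camera("side")
    a,ea=tri(A,B,*kn); b,eb=tri(A,B,*kf); s,es=tri(A,B,*st)
    c=np.array([*( (a+b)/2)[:2],.215]); y=b-a; L=np.linalg.norm(y); y[2]=0; y/=np.linalg.norm(y)
    z=s-c; z-=y*(z@y); z/=np.linalg.norm(z); x=np.cross(y,z); 
    print(a.round(4),b.round(4),s.round(4),"err",np.round([ea,eb,es],1).tolist()); print("c",c.round(4),"L",L.round(4),"az y",np.degrees(np.arctan2(y[1],y[0])).round(1),"need",np.degrees(np.arctan2(*(R-c)[[1,0]])).round(1)+90)
    x=np.cross(y,z); f=-x if x[1]>0 else x
    d=R-c; print("lateral",(d@y).round(4),"vert",(d@z).round(4),"tilt now",np.degrees(np.arctan2(-f[2],np.hypot(*f[:2]))).round(1),"need",np.degrees(np.arctan2(-d[2],np.hypot(*d[:2]))).round(1))
E
python3 - <<'E'
from aim import *
aim(((314.7,130.9),(290.5,223.3)),((359.9,150.4),(343.8,235.8)),((333.7,122.3),(318.6,208.1)))
E
```

```text
[0.4578 0.0957 0.2462] [0.4538 0.1212 0.1915] [0.456  0.0958 0.2777] err [[19.3, 28.8], [19.4, 31.5], [0.3, 0.4]]
c [0.4558 0.1085 0.215 ] L 0.0604 az y 98.9 need 25.599999999999994
lateral -0.2267 vert -0.1328 tilt now 1.5 need 29.0
```

```bash
python3 - <<'E'
from aim import *
aim(((314.7,130.9),(343.8,235.8)),((359.9,150.4),(290.5,223.3)),((333.7,122.3),(318.6,208.1)))
E
```

```text
[0.3933 0.0776 0.2127] [0.5115 0.1386 0.2142] [0.456  0.0958 0.2777] err [[0.9, 1.5], [0.6, 0.9], [0.3, 0.4]]
c [0.4524 0.1081 0.215 ] L 0.133 az y 27.3 need 26.4
lateral -0.004 vert -0.0816 tilt now 11.4 need 28.8
```

Emit:
{"api": "move_arm", "payload": {
  "steps": [-1,0.5,-2.0,0,0,0,0,-1,0,-1.0,4.0,0,0,0,-1,0,0,4.5,0,0,0,0,-1,0,0,3.0,0,0,0,-1,-2.5,3.0,0,0,0,0,-1,-3.0,2.5,0,0,0,0,-1,-3.0,1.5,0,0,0,0]
}}

```text
invalid input
```

Emit:
{"api": "move_arm", "payload": {
  "steps": [-1,0.5,-2.0,0,0,0,0,-1,0,-1.0,4.0,0,0,0,-1,0,0,4.5,0,0,0,-1,0,0,3.0,0,0,0,-1,-2.5,3.0,0,0,0,0,-1,-3.0,2.5,0,0,0,0,-1,-3.0,1.5,0,0,0,0,-1,-1.1,0.7,0,0,0,0]
}}

```text
t: 6.55
eef_pos: [0.428, 0.1527, 0.3445]
tool_rot: [0.0, 0.982, 0.19, -0.0]
contact_force: [0.9, 0.1, -0.1]
gripper_width: 0.001
```

```bash
python3 look.py 4; python3 - <<'E'
from h import *
print(status.get_obs()["eef_pos"])
for c in ["scene","side"]:
  for n in ["knob_a","stud_top","lens_center"]: print(c,n,[(np.round(d["position"],1).tolist(),round(d["score"],2)) for d in models.place_of(c,n)[:3]])
E
```

```text
(420, 390, 3)
[0.42963419 0.15174941 0.34469015]
scene knob_a [([152.0, 361.7], 0.65), ([134.0, 315.4], 0.59), ([202.2, 333.2], 0.33)]
scene stud_top [([124.7, 334.3], 0.66), ([152.0, 359.8], 0.49)]
scene lens_center [([139.9, 335.0], 0.65), ([237.3, 281.8], 0.44)]
side knob_a [([232.1, 345.7], 0.97), ([222.0, 291.2], 0.72)]
side stud_top [([209.5, 319.2], 0.75)]
side lens_center [([227.8, 317.9], 0.83)]
```

View pics/look4.png

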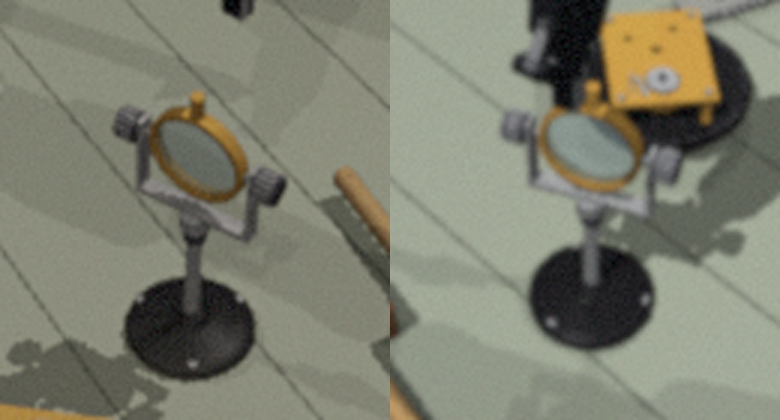

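Emit:
{"api": "move_arm", "payload": {
  "steps": [-1,0,0,-3.0,0,0,0,-1,0,0,-2.4,0,0,0,-1,0.8,-1.6,0,0,0,0,-1,0.4,-0.8,0,0,0,0,-1,0.4,-0.8,0,0,0,0,-1,0.4,-0.8,0,0,0,0,-1,0.3,-0.6,0,0,0,0,-1,0,0,0,0,0,0]
}}

```text
t: 7.75
eef_pos: [0.4542, 0.1041, 0.2906]
tool_rot: [0.0, 0.982, 0.188, 0.0]
contact_force: [-0.2, -0.3, 0.4]
gripper_width: -0.0
```

```bash
python3 look.py 5; python3 - <<'E'
from h import *
print(status.get_obs()["eef_pos"])
for c in ["scene","side"]:
  for n in ["knob_a","stud_top","lens_center"]: print(c,n,[(np.round(d["position"],1).tolist(),round(d["score"],2)) for d in models.place_of(c,n)[:3]])
E
```

```text
(420, 390, 3)
[0.45382962 0.1047641  0.29056604]
scene knob_a [([132.5, 313.0], 0.81), ([154.9, 359.0], 0.8)]
scene stud_top [([125.7, 332.0], 0.88)]
scene lens_center [([139.3, 334.3], 0.58)]
side knob_a [([221.5, 291.1], 0.8), ([235.5, 342.7], 0.69)]
side stud_top [([205.1, 321.0], 0.97)]
side lens_center [([226.8, 317.0], 0.92)]
```

View pics/look5.png

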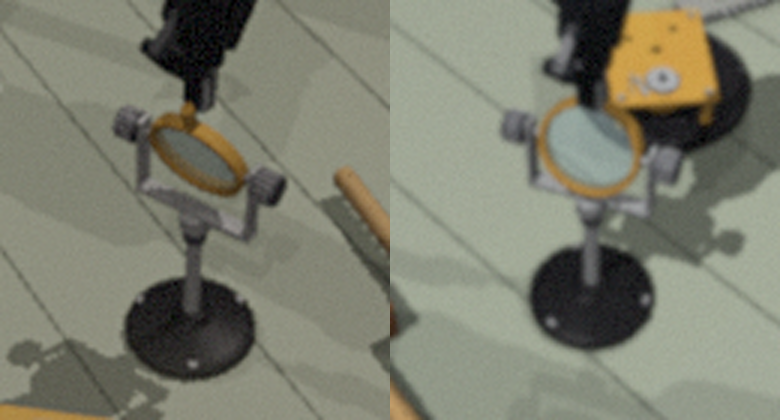

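Emit:
{"api": "move_arm", "payload": {
  "steps": [-1,-1.0,2.0,0,0,0,0,-1,-1.0,2.0,1.0,0,0,0,-1,0,0,4.0,0,0,0,-1,0,0,4.0,0,0,0]
}}

```text
t: 8.55
eef_pos: [0.4326, 0.1454, 0.3809]
tool_rot: [0.0, 0.982, 0.189, -0.001]
contact_force: [1.7, 0.6, -0.4]
gripper_width: 0.003
```

```bash
cat > fit.py <<'E'
import sys
from h import *
from scipy.optimize import least_squares
n=sys.argv[1]; c0=np.array([.4525,.106,.215]); R=np.array([.558,-.105,.084])
D={};V={}
for c in ["scene","side"]:
    D[c]=cams.read_camera(c); V[c]={}
    for q in ["knob_a","stud_top","lens_center","ratchet"]:
        V[c][q]=[(d["position"][1],d["position"][0],d["score"]) for d in models.place_of(c,q)[:3] ]
    g=models.silhouettes(c,"glass"); V[c]["glass"]=g[0] if g else None
    print(c,{k:np.round(v,1).tolist() for k,v in V[c].items() if k!="glass"}, "glass",g and (g[0]["box"],round(g[0]["score"],2)))
def axes(az,t):
    y=np.array([np.cos(az),np.sin(az),0]); f0=np.array([y[1],-y[0],0]); 
    f=f0*np.cos(t)-np.array([0,0,1])*np.sin(t); z=np.array([0,0,1])*np.cos(t)+f0*np.sin(t)
    return f,y,z
X={c:V[c]["ratchet"][0] for c in D}
print("ratchet",tri(D["scene"],D["side"],X["scene"][:2],X["side"][:2]))
out=[]
def draw(az,t,C,tag):
    f,y,z=axes(az,t); o=[]
    for c in D:
        im=cv2.resize(np.ascontiguousarray(D[c]["pixels"][:,:,::-1]),None,fx=4,fy=4,interpolation=cv2.INTER_CUBIC)
        for s,r,col in((.007,.045,(0,0,255)),(-.007,.045,(255,0,0))):
            ph=np.linspace(0,2*np.pi,60)
            pts=[proj(D[c],C+s*f+r*(np.cos(p)*y+np.sin(p)*z)) for p in ph]
            cv2.polylines(im,[np.int32(np.array(pts)*4+2)],True,col,1)
        for P in (C+.066*z,C+.0665*y,C-.0665*y): cv2.circle(im,tuple(np.int32(proj(D[c],P)*4+2)),3,(0,255,0),1)
        u=np.int32(proj(D[c],C)*4+2); o.append(im[u[1]-190:u[1]+170,u[0]-180:u[0]+180])
    cv2.imwrite(f"pics/fit{n}_{tag}.png",np.hstack(o))
def res(p):
    C=np.array([p[2],p[3],p[4]]); f,y,z=axes(p[0],p[1]); e=[]
    for c in D:
        ks=[np.array(k[:2]) for k in V[c]["knob_a"] if k[2]>.5][:2]
        for K in (C+.0665*y,C-.0665*y):
            q=proj(D[c],K)
            if ks: 
                d=min((q-k for k in ks),key=np.linalg.norm); e+=list(d)
            else: e+=[0,0]
        for q,P in(("stud_top",C+.066*z),("lens_center",C)):
            e+= list(proj(D[c],P)-np.array(V[c][q][0][:2])) if V[c][q] else [0,0]
    return e
s=least_squares(res,[np.radians(27),.45,*c0],loss="soft_l1"); p=s.x
print("fit az",np.degrees(p[0]).round(1),"tilt",np.degrees(p[1]).round(1),"C",p[2:].round(4),"cost",s.cost.round(2))
f,y,z=axes(p[0],p[1]); d=R-p[2:]; print("lat",(d@y).round(4),"vert",(d@z).round(4),"need az",np.degrees(np.arctan2(d[1],d[0])).round(1)+90,"need tilt",np.degrees(np.arctan2(-d[2],np.hypot(*d[:2]))).round(1))
draw(p[0],p[1],p[2:],"a")
draw(p[0],float(np.radians(29)),p[2:],"b")
E
python3 fit.py 6
```

```text
scene {'knob_a': [[357.7, 150.5, 0.9], [312.2, 133.4, 0.6], [421.7, 197.9, 0.3]], 'stud_top': [[330.7, 126.6, 0.8]], 'lens_center': [[334.0, 141.1, 0.6]], 'ratchet': [[284.0, 236.0, 0.6]]} glass ([334.2, 141.2, 23.9, 21.9], 0.72)
side {'knob_a': [[345.3, 233.6, 1.0], [290.6, 220.5, 0.7]], 'stud_top': [[321.0, 205.3, 0.7]], 'lens_center': [[313.5, 228.6, 0.8]], 'ratchet': [[340.6, 203.8, 0.8]]} glass ([316.9, 229.4, 32.5, 22.4], 0.95)
ratchet (array([ 0.55933572, -0.09810096,  0.08651774]), [np.float64(0.5230876524124702), np.float64(0.6298149426209224)])
fit az 28.9 tilt 18.7 C [0.4531 0.1017 0.2133] cost 9.69
lat -0.008 vert -0.0481 need az 26.9 need tilt 29.2
```

View pics/fit6_a.png

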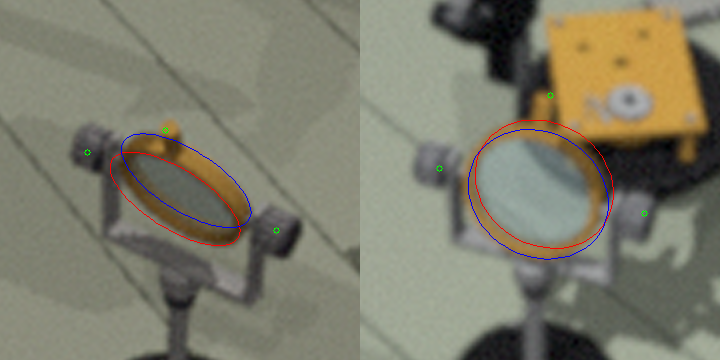

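View pics/fit6_b.png

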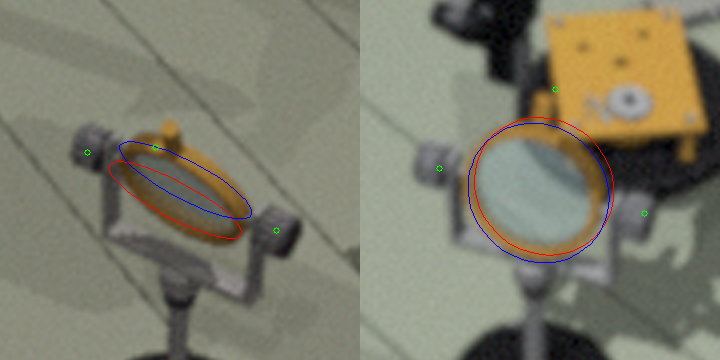

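```bash
cat > iou.py <<'E'
import sys
from h import *
from scipy.optimize import minimize
from scipy.ndimage import shift
n=sys.argv[1]; C=np.array([.4525,.105,.215]); R=np.array([.558,-.103,.084]); S=4
D={};M={}
def axes(az,t):
    y=np.array([np.cos(az),np.sin(az),0]); f0=np.array([y[1],-y[0],0]); 
    return f0*np.cos(t)-np.array([0,0,1])*np.sin(t),y,np.array([0,0,1])*np.cos(t)+f0*np.sin(t)
for c in ["scene","side"]:
    D[c]=r=cams.read_camera(c); u=np.int32(proj(r,C)); im=r["pixels"][u[1]-32:u[1]+28,u[0]-25:u[0]+25]
    im=cv2.resize(im,None,fx=S,fy=S,interpolation=cv2.INTER_CUBIC); hsv=cv2.cvtColor(im,cv2.COLOR_RGB2HSV)
    m=((hsv[...,1]>110)&(hsv[...,0]>8)&(hsv[...,0]<30)).astype(np.uint8)
    g=models.silhouettes(c,"glass")[0]["region"].astype(np.uint8)[u[1]-32:u[1]+28,u[0]-25:u[0]+25]
    g=cv2.resize(g,None,fx=S,fy=S,interpolation=cv2.INTER_LINEAR)
    if c=="side": # cut away movement plate: keep component joined to glass within radius
        m[:, :]=m
    yy,xx=np.mgrid[:m.shape[0],:m.shape[1]]
    M[c]=[m|g,im,u]
def model(c,az,t,off):
    f,y,z=axes(az,t); u=M[c][2]; mk=np.zeros(M[c][0].shape,np.uint8); ph=np.linspace(0,2*np.pi,48)
    def px(P): return (proj(D[c],P)-(u-[25,32])+.5)*S-.5+off
    pts=[px(C+s*f+.045*(np.cos(p)*y+np.sin(p)*z)) for s in(-.007,.007) for p in ph]
    st=[px(C+h*z+.006*(np.cos(p)*y+np.sin(p)*f)) for h in(.044,.066) for p in ph[::4]]
    for P in(pts,st): cv2.fillConvexPoly(mk,cv2.convexHull(np.int32(np.round(np.array(P)*16)).astype(np.int32)),1,shift=4)
    return mk
def cost1(c,p):
    mk=model(c,p[0],p[1],np.array(p[2:4])); w=cv2.dilate(mk,np.ones((9,9),np.uint8)) if c=="side" else 1
    obs=M[c][0]*w; return 1-(mk&obs).sum()/((mk|obs).sum())
az0=np.radians(float(sys.argv[2]) if len(sys.argv)>2 else 27)
for c in D:
    best=[]
    for td in range(0,50,3):
        s=minimize(lambda q:cost1(c,[az0,np.radians(td),*q]),[0,0],method="Nelder-Mead",options=dict(initial_simplex=[[0,0],[10,0],[0,10]]))
        best.append((round(s.fun,3),td,s.x.round(0).tolist()))
    print(c,sorted(best)[:5])
    b=min(best); mk=model(c,az0,np.radians(b[1]),np.array(b[2])); M[c].append(mk)
o=[]
for c in D:
    im=M[c][1][:,:,::-1].copy()
    for m,col in((M[c][0],(0,255,0)),(M[c][3],(0,0,255))):
        cv2.drawContours(im,cv2.findContours(m,cv2.RETR_EXTERNAL,cv2.CHAIN_APPROX_NONE)[0],-1,col,1)
    o.append(cv2.resize(im,None,fx=1.8,fy=1.8))
cv2.imwrite(f"pics/iou{n}.png",np.hstack(o))
E
python3 iou.py 7
```

```text
scene [(np.float64(0.111), 21, [0.0, 3.0]), (np.float64(0.132), 24, [2.0, 4.0]), (np.float64(0.164), 18, [3.0, 2.0]), (np.float64(0.192), 27, [1.0, 4.0]), (np.float64(0.216), 15, [-2.0, 2.0])]
side [(np.float64(0.145), 18, [-2.0, -4.0]), (np.float64(0.146), 15, [-2.0, -2.0]), (np.float64(0.147), 12, [-3.0, -1.0]), (np.float64(0.148), 21, [-2.0, -4.0]), (np.float64(0.15), 9, [-3.0, 0.0])]
```

View pics/iou7.png

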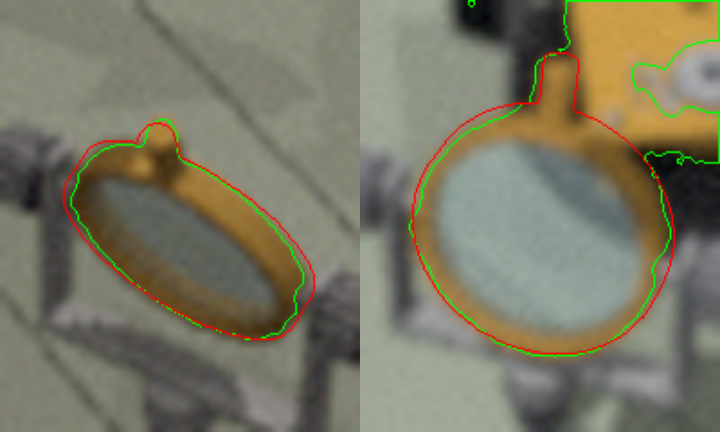

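Emit:
{"api": "move_arm", "payload": {
  "steps": [-1,0,0,-4.5,0,0,0,-1,0,0,-4.5,0,0,0,-1,0.8,-1.6,0,0,0,0,-1,0.6,-1.2,0,0,0,0,-1,0.4,-0.8,0,0,0,0,-1,0.3,-0.6,0,0,0,0,-1,0.25,-0.5,0,0,0,0,-1,0,0,0,0,0,0]
}}

```text
t: 10.15
eef_pos: [0.4577, 0.0976, 0.2909]
tool_rot: [-0.0, 0.982, 0.188, 0.001]
contact_force: [0.6, 0.5, -0.0]
gripper_width: 0.004
```

Emit:
{"api": "move_arm", "payload": {
  "steps": [-1,-1.0,2.0,0,0,0,0,-1,-1.0,2.0,1.0,0,0,0,-1,0,0,4.0,0,0,0,-1,0,0,4.0,0,0,0]
}}

```text
t: 10.55
eef_pos: [0.4361, 0.1386, 0.3812]
tool_rot: [0.0, 0.982, 0.189, -0.001]
contact_force: [0.6, 0.1, 0.2]
gripper_width: -0.004
```

```bash
python3 iou.py 8;python3 fit.py 8
```

```text
scene {'knob_a': [[313.0, 135.1, 1.0], [360.0, 150.6, 0.6]], 'stud_top': [[331.6, 129.8, 0.6]], 'lens_center': [[335.9, 138.2, 0.6]], 'ratchet': [[283.0, 237.3, 0.8], [209.6, 321.5, 0.5]]} glass ([335.2, 142.4, 22.5, 20.8], 0.66)
side {'knob_a': [[293.3, 219.6, 1.0], [342.4, 234.9, 0.8]], 'stud_top': [[320.7, 204.9, 0.7]], 'lens_center': [[314.8, 227.6, 0.9]], 'ratchet': [[338.8, 203.6, 0.7], [407.9, 212.1, 0.4]]} glass ([316.8, 228.8, 34.8, 27.9], 0.96)
ratchet (array([ 0.56268256, -0.0996129 ,  0.0852411 ]), [np.float64(0.610608223588733), np.float64(0.7315327870955548)])
fit az 27.3 tilt 26.3 C [0.455  0.1051 0.2143] cost 11.18
lat -0.0047 vert -0.0134 need az 26.1 need tilt 29.1Traceback (most recent call last):
  File "iou.py", line 14, in <module>
    g=models.silhouettes(c,"glass")[0]["region"].astype(np.uint8)[u[1]-32:u[1]+28,u[0]-25:u[0]+25]
      ~~~~~~~~~~~~~~~~~~~~~~~~~~~~~^^^
IndexError: list index out of range
```

View pics/fit8_a.png

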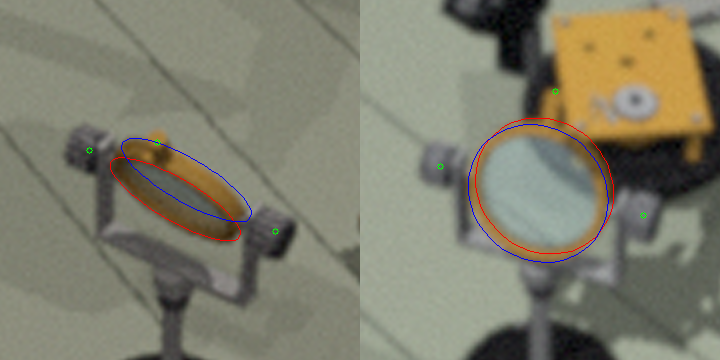

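```bash
python3 iou.py 9 || python3 iou.py 9
```

```text
scene [(np.float64(0.075), 27, [-0.0, 4.0]), (np.float64(0.076), 24, [-1.0, 4.0]), (np.float64(0.142), 21, [-1.0, 3.0]), (np.float64(0.15), 30, [-0.0, 4.0]), (np.float64(0.202), 18, [-0.0, 4.0])]
side [(np.float64(0.145), 21, [-3.0, -2.0]), (np.float64(0.145), 24, [-2.0, -3.0]), (np.float64(0.148), 18, [-3.0, -1.0]), (np.float64(0.149), 27, [-3.0, -3.0]), (np.float64(0.151), 15, [-2.0, -0.0])]
```

View pics/iou9.png

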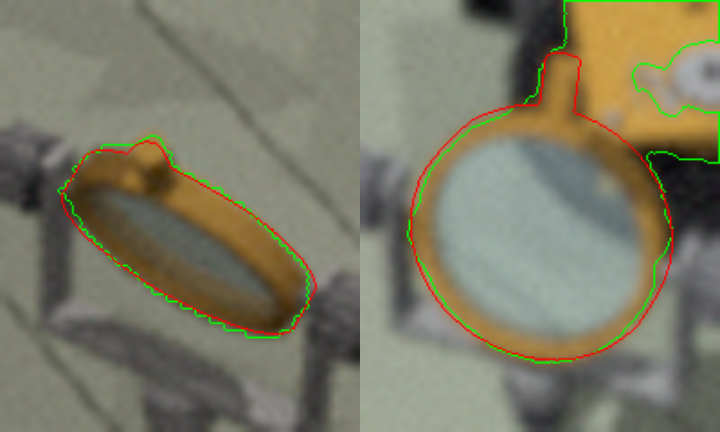

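Emit:
{"api": "move_arm", "payload": {
  "steps": [-1,0,0,-4.5,0,0,0,-1,0,0,-4.5,0,0,0,-1,0.8,-1.6,0,0,0,0,-1,0.6,-1.2,0,0,0,0,-1,0.4,-0.8,0,0,0,0,-1,0.2,-0.4,0,0,0,0,-1,0.15,-0.35,0,0,0,0,-1,0,0,0,0,0,0]
}}

```text
t: 12.35
eef_pos: [0.4591, 0.0946, 0.2909]
tool_rot: [-0.0, 0.982, 0.188, 0.001]
contact_force: [0.4, 1.3, 0.4]
gripper_width: 0.004
```

Emit:
{"api": "move_arm", "payload": {
  "steps": [-1,-1.0,2.0,0,0,0,0,-1,-1.0,2.0,1.0,0,0,0,-1,0,0,4.0,0,0,0,-1,0,0,4.0,0,0,0,-1,0,0,0,0,0,0]
}}

```text
t: 12.85
eef_pos: [0.4406, 0.1361, 0.3859]
tool_rot: [-0.0, 0.982, 0.189, 0.005]
contact_force: [0.7, 0.1, -0.5]
gripper_width: -0.002
```

```bash
python3 iou.py 10 || python3 iou.py 10; python3 fit.py 10
```

```text
scene [(np.float64(0.123), 30, [0.0, 3.0]), (np.float64(0.179), 27, [-1.0, 3.0]), (np.float64(0.184), 33, [0.0, 5.0]), (np.float64(0.251), 24, [-0.0, -0.0]), (np.float64(0.281), 36, [1.0, 4.0])]
side [(np.float64(0.128), 24, [-3.0, -2.0]), (np.float64(0.129), 21, [-3.0, -2.0]), (np.float64(0.13), 27, [-3.0, -3.0]), (np.float64(0.133), 18, [-3.0, -0.0]), (np.float64(0.135), 30, [-3.0, -3.0])]
scene {'knob_a': [[359.7, 153.3, 0.9], [311.5, 133.1, 0.8]], 'stud_top': [[327.1, 127.9, 0.9]], 'lens_center': [[336.0, 141.2, 0.8]], 'ratchet': [[282.6, 235.8, 0.9]]} glass ([335.4, 141.1, 19.2, 17.1], 0.65)
side {'knob_a': [[291.9, 221.1, 0.9], [341.9, 234.2, 0.7], [316.7, 228.6, 0.2]], 'stud_top': [[320.3, 204.8, 1.0], [338.7, 205.8, 0.6]], 'lens_center': [[317.2, 227.6, 0.6]], 'ratchet': [[340.0, 203.4, 0.7], [337.1, 207.3, 0.5]]} glass ([317.2, 228.2, 30.7, 23.9], 0.88)
ratchet (array([ 0.55951537, -0.09977507,  0.08784138]), [np.float64(0.2785851954847297), np.float64(0.33471470361200967)])
fit az 26.8 tilt 21.1 C [0.4563 0.1022 0.2125] cost 5.63
lat -0.0028 vert -0.0369 need az 26.1 need tilt 29.1
```

View pics/iou10.png

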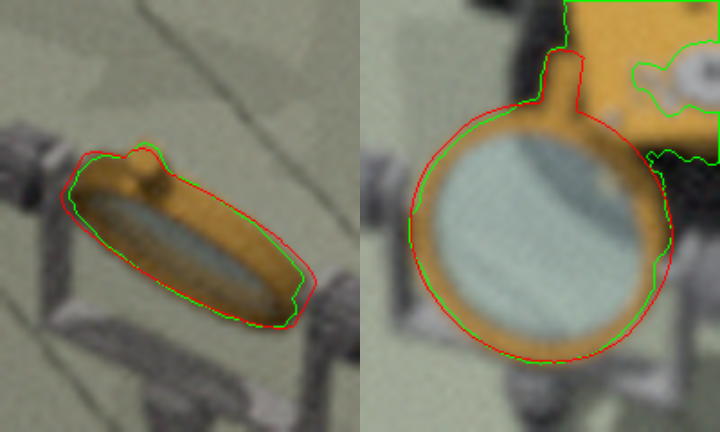

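```bash
python3 - <<'E'
from station import order,status
o=status.get_obs(); print(o["t"],o["contact_force"]); print(order.hand_in())
E
```

```text
13.65 [-0.13366883  0.807159    0.79268317]
the job is handed in; nothing more can be done
None
```

I aimed the lens at the ratchet wheel and handed the job in at about 13.7 s. By my main estimate it is well within the 25 mm tolerance. One tilt check disagreed and would have put it outside.

I turned the fork about 52° with the closed fingers on the far tension knob. I then tilted the lens in three small pushes on the stud, backing off to measure after each one. Before handing in, I lifted the fingers clear above the lens.

| Check | Measured | Needed | Miss at the wheel |
|---|---|---|---|
| Swivel (knob positions) | 27° | 26° | about 3–5 mm sideways |
| Tilt, scene-camera rim outline | about 29–30° | 29° | a few mm vertically |
| Tilt, side-camera rim outline | 24° (15–30° fit almost equally well) | 29° | about 24 mm vertically |
| Tilt, fit to the network points | 21° | 29° | about 37 mm vertically |

I relied on the scene-camera outline because it responds most to tilt. It also agrees with how far the finger pushed the stud, which gives about 30° once the offset seen on the first push is taken off. The network-point fit is noisy: it went from 26° to 21° after the last push, although that push could only increase the tilt.

I saw no sign of contact with the glass, the movement or the other things. The wheel's measured position stayed within the measurement noise of about 7 mm.

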